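Index the photo turntable to the next view

ROBOT

A 7-joint arm with a two-finger parallel gripper is mounted at the origin on the work surface. World frame = base frame: x ahead of the robot, y to its left, z up, the work surface at z = 0. Lengths are in m, angles in rad, forces in N, time in s.
With the tool pointing down it reaches from about 0.4 to 0.85 m from the base axis. Payload 10.4 kg.
Tool frame: the origin (TCP) lies at the very end of the fingers, on their centre line; the grasp point (between the pads) lies 19 mm behind it (manip.grip_point_offset is the distance from the TCP to the grasp point, in m); z points along the fingers, y is the line along which they close (so a half turn about z gives the same grasp; the last joint's range is limited). The gripper opens to 85 mm and grips with 20 to 120 N. Pads are 22 mm wide; open, the fingers measure 114 mm over their backs; the gripper's body (76 mm by 85 mm) begins 54 mm behind the grasp point. The pads swing forward as they close: fully open they stand 13 mm farther back than shut.
Start: joints at [-1.327, 0.332, -0.065, 1.46, 0.022, 1.35, -0.088], TCP at [0.165, 0.603, 0.231] pointing down, gripper open.
Joint ranges: [-2.6, 2.6], [-0.5, 2.12], [-1.47, 1.34], [0.16, 2.42], [-1.27, 4.41], [0.06, 2.06], [-2.6, 2.6]. Speed limits (rad/s): [2.22, 2.22, 2.79, 2.79, 3.14, 3.14, 3.14].

INTERFACE

Orientations are given as a unit quaternion [x, y, z, w].
In Python, from workcell import manip gives the robot as it stands. The module is installed in compiled form; this text tells all that it offers.
- The arm moves only by the shell command python3 -m inch 'ROWS' [OPENING] [FORCE]. ROWS is JSON, a list of rows, each a list of 2 entries, a list of its own where there are three numbers: the shift along the tool's x, y, z each as a share of 0.08 m, from -1 to 1, then the turn, a rotation vector about the tool's x, y, z each as a share of 45 degrees, from -1 to 1. A call has exactly 10 rows; each row is the pose to reach, as a shift and turn from the pose commanded when the call began, along the tool's axes at that moment; what a row does not reach only later rows make up. A row lasts 1/10 s, in which the tool goes at most 50 mm and 8.59 degrees, less where a joint would pass 70% of its speed; a pose out of reach is approached as far as the arm can. A call with a number of a shift or a turn outside -1 to 1 is refused whole. A call with a gripper value outside its range is refused whole. OPENING is the opening, from 0 (shut) to 1 (fully open), set as the call begins (- or left out, the last holds). The fingers move at their own pace and stop on an object; FORCE is the grip in N (left out, the last holds). Time passes only in rows, so rows that repeat a pose let the fingers close, or fill a call up. It gives the time, the measured TCP pose, the force, the opening and the grip force at its end, in the units of the state.
- manip.get_obs(): the state, without advancing time (a new reading comes with each control period).
- manip.camera(name): name is "side" or "top" or "wrist"; returns the picture (420x560x3 uint8, red, green, blue); there is no depth.
- manip.camera_params(name): a dict with "fov_y" (degrees; the focal length in pixels is half the picture's height over the tangent of half this angle, whatever the lens; pixels are square), "cx", "cy" (the principal point, pixels), "k1" (the pictures are not rectified: a ray, as slopes to the right and down, at radius r is drawn at 1 + k1 r^2 times it, then the intrinsics apply), "camera_from_world" (4x4, takes a point from world to camera coordinates); the wrist camera has in their place "T_tool_cam" (4x4, takes a point from camera to tool coordinates, whose origin is the TCP and whose axes are the flange's). Camera axes: x right, y up, looking along -z (the intrinsics and any distortion apply to the point x, -y, -z); pixel columns grow to the right and rows downward; lengths in m; the calibration is good to about 2 mm. A picture is of the moment at which its call begins: read the wrist's pose just before it. camera_params takes no time and is no camera call.
- manip.hand_in(): hands the job in; it is judged then, once.
The state is a dict: "clock": time; "joint_pos": joint angles; "joint_velocities": joint speeds; "tau": joint torques, N m; "position": TCP position; "ee_rot": TCP orientation; "ft_force": force on the tool from outside, world axes, zero at the start; "torque": the same for the moment, N m; "grip_width": opening from 0.0 (shut) to 1.0 (fully open); "grasp_force": force on a finger pad.
Only numpy, scipy, OpenCV 4.12 (cv2) and the standard library are available. Lean on these libraries where they do the work, as an engineer would, in place of code of your own. Each camera call takes 0.05 s, during which the arm holds its last target. There are 200 camera calls.

TASK

The stone adze on the photo turntable has been photographed from this side: turn the turntable clockwise (seen from above) to its second index hole and lock it there. Pull up the sprung wing knob of the index plunger, turn it clockwise into its rest notch and let go; swing the platform off its hole by its upright handle; then turn the knob back so that the pin is let down, and see that it snaps fully home in the next hole. Work gently: do not wrench the knob, haul it hard against its end stop or shove the handle against the locked pin, keep the adze lying where it is on the pad, and leave the camera, basket, scale bar and caliper alone.

Things in the scene. Friction and masses are not known exactly. Their poses are not given: they have to be found in the camera images.
- turntable_base: The fixed turntable: a round grey base (260 mm across) under a round aluminium platform, with a grey bracket at one edge that reaches in over the platform. Origin on the table under the platform's axis, z up. The bracket and plunger are on its +y side: the plunger's vertical axis is at (0, 110) mm. The bracket is 44 mm wide (x), reaches from y = 84 to 179 mm, its top is 95 mm above the table.
- platform (a joint): Turn of the platform in rad, positive CLOCKWISE seen from above, 0 in the hole it starts in. The platform is 280 mm across, its top 55 mm above the table. It runs on a bearing with little drag (0.1 N m) and stops soon after a push; with the pin riding on it it drags about 0.25 N m (2 to 3 N at the handle). With the pin in a hole it stops hard.
- zero_hole (a point): Mouth of the zero hole, under the pin at the start: brass-ringed, 9.6 mm across for the 8 mm pin, on a 110 mm radius, turning with the platform. The second hole, alike, sits in a dark curved slide flush in the platform's top, clamped anywhere from 46 to 74 degrees (0.80 to 1.29 rad) of clockwise turn on from it; its place is not measured.
- platform_centre (a point): Centre of the grey rubber pad (152 mm across, 4 mm thick) in the middle of the platform, on its axis, 59 mm above the table; turns with the platform.
- turn_handle: The platform's upright round handle, 16 mm across and 45 mm tall, black, fixed near the platform's rim at 115 mm radius, across from the bracket. Origin at its foot, on the platform's top. Push it sideways to turn the platform; it should not be pushed with more than 25 N.
- handle_top (a point): Centre of the top of the upright handle, 45 mm above the platform's top (100 mm above the table).
- plunger (a joint): Lift of the index plunger in m: 0 = pin fully home in a hole (7 mm deep), about 0.007 = pin tip riding on the platform's smooth top between holes (it drops in when a hole passes under it slowly, 30 mm/s or less at the handle), 0.008 = knob resting in its rest notch, above 0.0105 = the knob is clear to turn, 0.014 = end stop. A spring pulls it down: 5.5 N at 0, 10 N at 0.0105, 12 N at 0.014.
- knob (a joint): Turn of the wing knob in rad, positive CLOCKWISE seen from above: 0 = in the deep slot (pin free to go down), 1.309 (75 degrees) = over the 2.5 mm deep rest notch that holds the pin up. It can turn only from -0.12 to 1.43, and only while lifted above 0.0105 m; in slot or notch it has about 0.08 rad of play.
- knob_grip (a point): Centre of the black wing of the knob: a bar 44 mm long (its x axis), 14 mm thick (its y axis) and 28 mm tall (z up), on the plunger's axis; 135 mm above the table at lift 0. It turns and lifts with the knob. Below it, from 16.5 mm under this point (at lift 0) downwards, is the steel sleeve, 37 mm across.
- cross_pin: The 4 mm steel cross pin under the wing, 33 mm long, turning with the knob, that sits in the sleeve's slot or notch. Origin on the plunger's axis.
- sleeve: The steel sleeve with its slotted crown, 35 mm across, on the bracket; the deep slot runs along the base's x axis. Origin on the table under the plunger's axis. It should not feel more than 40 N from the cross pin.
- shoulder: The shoulder on the plunger, hidden inside the bracket, that meets the sleeve at the end stop (lift 0.014). It should not be hauled against the stop with more than 25 N beyond the spring. Origin on the table under the plunger's axis at lift 0.
- wing: The wing of the knob as a body; origin as knob_grip.
- adze: Grey stone adze with shoulders, 126 by 66 mm and 29 mm high, about 0.4 kg, lying loose on the pad. Origin under it, near its middle; z up.
- camera: Compact black camera, 53 by 112 mm and 66 mm high. Origin under the middle of its case. Leave it alone.
- basket: Green plastic basket with stones, 190 by 130 mm and 60 mm high. Origin under its middle. Leave it alone.
- scale_bar: Black and white photo scale, 24 by 150 by 8 mm, lying beyond the turntable. Origin under its middle. Leave it alone.
- caliper: Steel caliper, 210 mm long, lying beyond the turntable. Origin under its beam. Leave it alone.

How it is judged:
By the outcome, as a careful person would: the job done as asked, in the order asked, and still so for the second after the job is handed in, with the robot touching nothing.
It also fails if it takes over 72 s, if anything falls off the work surface, if the arm or the gripper's body presses on something with over 40 N, if the wrist force passes 120 N, or if a joint passes its speed limit or range.

## Working session

There is one attempt and no reset: what is moved stays moved. The work goes in short steps, Python scripts to look and compute and a shell command to move; the robot and the scene stay as the last step left them, time stands still between calls to the robot, and variables do not carry over. Pictures are saved under pics/ and viewed, at most 10 in all, crops included, and the job is handed in when it is done.

```bash
mkdir -p pics; cat > h.py <<'E'
import numpy as np, cv2
from workcell import manip
from scipy.spatial.transform import Rotation as R
def shot(n):
    o=manip.get_obs(); im=manip.camera(n); return o,im
def cam(n,o=None):
    p=manip.camera_params(n)
    f=210/np.tan(np.radians(p["fov_y"])/2)
    if n=="wrist":
        T=np.eye(4);T[:3,:3]=R.from_quat(o["ee_rot"]).as_matrix();T[:3,3]=o["position"]
        W=T@np.array(p["T_tool_cam"])
    else: W=np.linalg.inv(np.array(p["camera_from_world"]))
    return p,f,W
def ray(n,u,v,o=None):
    p,f,W=cam(n,o); xd=(u-p["cx"])/f; yd=(v-p["cy"])/f
    x,y=xd,yd
    for _ in range(30):
        s=1+p["k1"]*(x*x+y*y); x,y=xd/s,yd/s
    d=W[:3,:3]@np.array([x,-y,-1]); return W[:3,3],d/np.linalg.norm(d)
def onz(n,u,v,z,o=None):
    c,d=ray(n,u,v,o); return c+d*(z-c[2])/d[2]
def tri(*rs):
    A=np.zeros((3,3));b=np.zeros(3)
    for c,d in rs:
        P=np.eye(3)-np.outer(d,d);A+=P;b+=P@c
    x=np.linalg.solve(A,b)
    return x,[np.linalg.norm((np.eye(3)-np.outer(d,d))@(x-c)) for c,d in rs]
def proj(n,X,o=None):
    p,f,W=cam(n,o); q=np.linalg.inv(W)@np.append(X,1)
    x,y=q[0]/-q[2],-q[1]/-q[2]; s=1+p["k1"]*(x*x+y*y)
    return np.array([p["cx"]+f*x*s,p["cy"]+f*y*s])
def save(n,im): cv2.imwrite("pics/"+n+".png",im[:,:,::-1])
E
python3 - <<'E'
from h import *
for n in("top","side"):
    o,im=shot(n); save(n+"0",im); np.save(n+"0.npy",im)
o=manip.get_obs(); print(o)
for n in("top","side"): print(np.round(cam(n)[2][:3,3],3), manip.camera_params(n)["fov_y"])
print(manip.camera_params("wrist"))
E
```

```text
{'clock': 0.1, 'joint_pos': array([-1.32657249,  0.33278719, -0.06471532,  1.46086768,  0.02157681,
        1.34989164, -0.08848399]), 'joint_velocities': array([-2.59285156e-05, -1.91139571e-03,  1.67113621e-04, -3.17139522e-03,
        8.94786610e-04,  5.69461757e-04,  1.11804127e-03]), 'tau': array([ 8.62730685e-04, -6.26743627e+01,  4.86997480e-02, -3.92427242e+01,
        1.62472873e-02,  7.02026562e-03,  2.42178288e-05]), 'position': array([0.16469056, 0.60256024, 0.230604  ]), 'ee_rot': array([ 1.32994268e-01,  9.91116607e-01, -6.26016479e-04, -6.89131949e-05]), 'ft_force': array([ 0.24274053,  0.03708972, -0.44490618]), 'torque': array([-0.00839026,  0.00828439,  0.02124511]), 'grasp_force': 0.0, 'grip_width': 1.0038353214727633}
[0.424 0.034 1.461] 44.53126848519667
[ 0.639 -0.608  0.847] 53.93063343218929
{'fov_y': 62.992673841892845, 'cx': 278.7400685725748, 'cy': 204.48481661076647, 'k1': -0.061708381593763996, 'T_tool_cam': array([[-3.62606622e-04,  9.65723258e-01,  2.59573608e-01,
         6.58007941e-02],
       [ 9.99999882e-01,  4.33902955e-04, -2.17370311e-04,
        -1.14108706e-04],
       [-3.22549320e-04,  2.59573499e-01, -9.65723301e-01,
        -1.43111667e-01],
       [ 0.00000000e+00,  0.00000000e+00,  0.00000000e+00,
         1.00000000e+00]])}
```

View pics/top0.png

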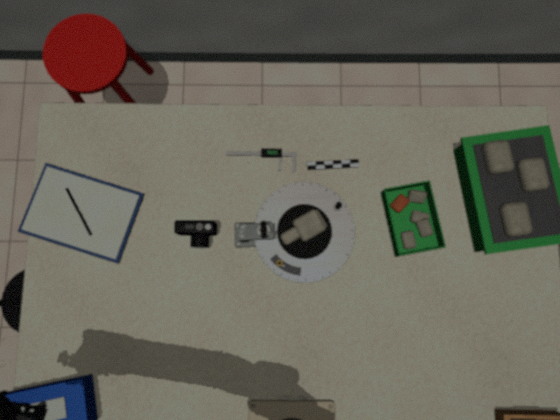

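View pics/side0.png

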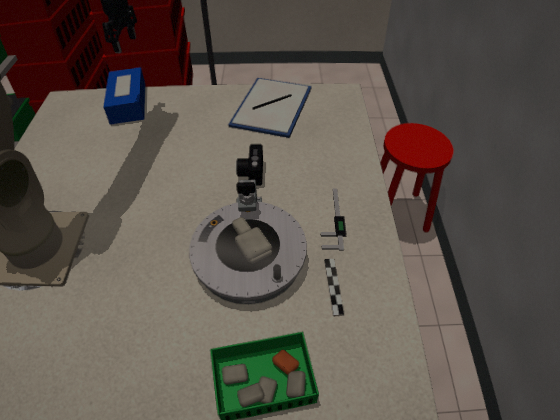

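Top view: platform centre ≈(304,231), bracket and knob ≈(255,233) towards +y, handle ≈(338,205), slide ≈(286,265). Side view: knob ≈(246,188), handle ≈(277,272). I'll enlarge both for the details.

```bash
python3 - <<'E'
from h import *
t=np.load("top0.npy");s=np.load("side0.npy")
a=cv2.resize(t[175:290,225:365],None,fx=5,fy=5,interpolation=3)[:575,:400+0]
a=cv2.resize(t[175:290,228:363],(400*1,341),interpolation=3)
b=cv2.resize(s[170:300,180:320],(400,371),interpolation=3)
c=np.zeros((371,800,3),np.uint8);c[:341,:400]=a;c[:,400:]=b
c=np.clip(c.astype(float)*1.8,0,255).astype(np.uint8);save("crop0",c)
print(400/135,341/115,400/140,371/130)
# platform rim: bright low-sat in top
hsv=cv2.cvtColor(t,cv2.COLOR_RGB2HSV); print(t[231,345],t[150,400],t[231,304])
E
```

```text
2.962962962962963 2.965217391304348 2.857142857142857 2.853846153846154
[126 125 120] [126 124 108] [105 100  88]
```

View pics/crop0.png

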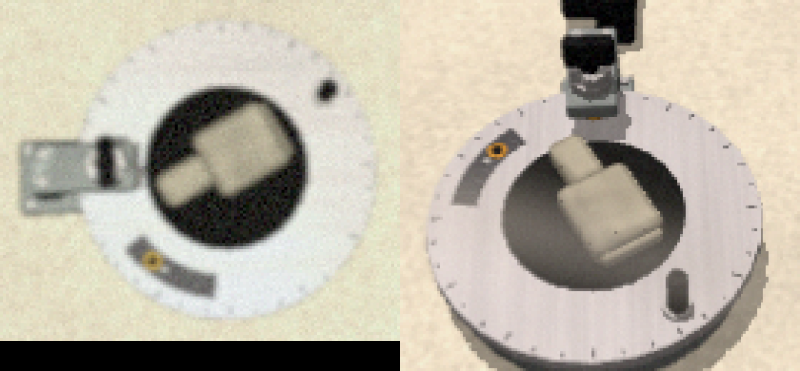

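Crop (native pixels): top view has the knob at (263.8,229.7), pad centre (304.9,231.5), handle top (338,205.4) and second hole (279.6,262.7). Side view has the knob at (245.8,188.2), hole (213.9,222.6) and handle top (277.3,266.7).

```bash
python3 - <<'E'
from h import *
for k,a,b in(("knob",(263.8,229.7),(245.8,188.2)),("hole2",(279.6,262.7),(213.9,222.6)),("handle",(338,205.4),(277.3,266.7))):
    print(k,tri(ray("top",*a),ray("side",*b)))
C=onz("top",304.9,231.5,.059);H=onz("top",279.6,262.7,.055);K=onz("top",263.8,229.7,.145);D=onz("top",338,205.4,.1)
print(C,H,K,D)
for n,p in(("H",H),("K",K),("D",D)):
    d=(p-C)[:2];print(n,np.linalg.norm(d),np.degrees(np.arctan2(d[1],d[0])))
o=manip.get_obs();print(R.from_quat(o["ee_rot"]).as_matrix().round(3))
E
```

```text
knob (array([0.56149725, 0.07579556, 0.13517709]), [np.float64(0.0008622416155900563), np.float64(0.0008622416155901919)])
hole2 (array([0.47948465, 0.03410179, 0.05767391]), [np.float64(0.0003545502171934633), np.float64(0.0003545502171935753)])
handle (array([ 0.63386654, -0.12163884,  0.09556776]), [np.float64(0.0020073073195834208), np.float64(0.0020073073195834026)])
[ 0.56442438 -0.03469833  0.059     ] [0.4792499  0.03400111 0.055     ] [0.55963826 0.07529327 0.145     ] [ 0.63120262 -0.1215068   0.1       ]
H 0.10942716671583637 141.11128713215115
K 0.11009567557112386 92.49156717952405
D 0.10952188983610732 -52.43037073712104
[[-0.965  0.264 -0.   ]
 [ 0.264  0.965 -0.001]
 [-0.    -0.001 -1.   ]]
```

```bash
python3 -m inch '[[[-0.1,-0.08,0],[0,0,-0.04]],[[-0.2,-0.16,0],[0,0,-0.08]],[[-0.3,-0.23,0],[0,0,-0.12]],[[-0.4,-0.31,0],[0,0,-0.16]],[[-0.5,-0.39,0],[0,0,-0.2]],[[-0.6,-0.47,0],[0,0,-0.24]],[[-0.7,-0.54,0],[0,0,-0.28]],[[-0.8,-0.62,0],[0,0,-0.32]],[[-0.9,-0.7,0],[0,0,-0.36]],[[-1,-0.77,0],[0,0,-0.4]]]' 1
python3 -m inch '[[[-0.07,-0.1,0],[0,0,0]],[[-0.13,-0.19,0],[0,0,0]],[[-0.2,-0.29,0],[0,0,0]],[[-0.26,-0.38,0],[0,0,0]],[[-0.33,-0.48,0],[0,0,0]],[[-0.4,-0.58,0],[0,0,0]],[[-0.46,-0.67,0],[0,0,0]],[[-0.53,-0.77,0],[0,0,0]],[[-0.59,-0.86,0],[0,0,0]],[[-0.66,-0.96,0],[0,0,0]]]'
```

```text
clock: 1.1
position: [0.2259, 0.5218, 0.2309]
ee_rot: [-0.024, 1.0, -0.0, -0.0]
ft_force: [0.1, -0.3, -0.5]
grip_width: 1.002
grasp_force: 0.0
clock: 2.1
position: [0.2824, 0.4477, 0.2314]
ee_rot: [-0.024, 1.0, 0.0, -0.0]
ft_force: [1.0, -0.3, -0.4]
grip_width: 1.006
grasp_force: 0.0
```

```bash

python3 -m inch '[[[-0.07,-0.1,0],[0,0,0]],[[-0.13,-0.19,0],[0,0,0]],[[-0.2,-0.29,0],[0,0,0]],[[-0.26,-0.38,0],[0,0,0]],[[-0.33,-0.48,0],[0,0,0]],[[-0.4,-0.58,0],[0,0,0]],[[-0.46,-0.67,0],[0,0,0]],[[-0.53,-0.77,0],[0,0,0]],[[-0.59,-0.86,0],[0,0,0]],[[-0.66,-0.96,0],[0,0,0]]]' >/dev/null
python3 -m inch '[[[-0.07,-0.1,0],[0,0,0]],[[-0.13,-0.19,0],[0,0,0]],[[-0.2,-0.29,0],[0,0,0]],[[-0.26,-0.38,0],[0,0,0]],[[-0.33,-0.48,0],[0,0,0]],[[-0.4,-0.58,0],[0,0,0]],[[-0.46,-0.67,0],[0,0,0]],[[-0.53,-0.77,0],[0,0,0]],[[-0.59,-0.86,0],[0,0,0]],[[-0.66,-0.96,0],[0,0,0]]]' >/dev/null
python3 -m inch '[[[-0.07,-0.1,0],[0,0,0]],[[-0.13,-0.19,0],[0,0,0]],[[-0.2,-0.29,0],[0,0,0]],[[-0.26,-0.38,0],[0,0,0]],[[-0.33,-0.48,0],[0,0,0]],[[-0.4,-0.58,0],[0,0,0]],[[-0.46,-0.67,0],[0,0,0]],[[-0.53,-0.77,0],[0,0,0]],[[-0.59,-0.86,0],[0,0,0]],[[-0.66,-0.96,0],[0,0,0]]]' >/dev/null
python3 -m inch '[[[-0.07,-0.1,0],[0,0,0]],[[-0.13,-0.19,0],[0,0,0]],[[-0.2,-0.29,0],[0,0,0]],[[-0.26,-0.38,0],[0,0,0]],[[-0.33,-0.48,0],[0,0,0]],[[-0.4,-0.58,0],[0,0,0]],[[-0.46,-0.67,0],[0,0,0]],[[-0.53,-0.77,0],[0,0,0]],[[-0.59,-0.86,0],[0,0,0]],[[-0.66,-0.96,0],[0,0,0]]]' | head -3
python3 - <<'E'
from h import *
o,im=shot("wrist");np.save("w1.npy",im);save("w1",im)
import pickle;pickle.dump(o,open("w1.pkl","wb"));print(o["joint_pos"].round(2))
E
```

```text
clock: 6.1
position: [0.508, 0.1508, 0.2313]
ee_rot: [-0.024, 1.0, 0.0, -0.0]
[-0.68  0.12  0.33  1.73 -0.04  1.3   1.28]
```

View pics/w1.png

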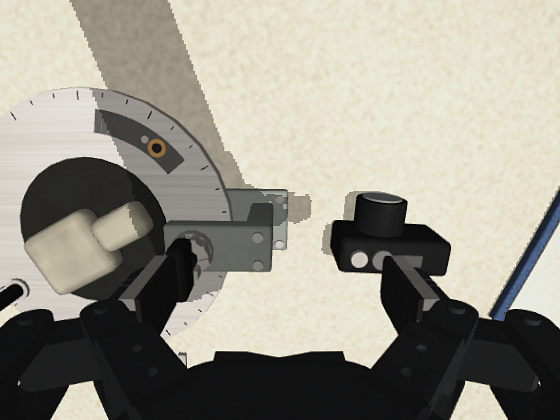

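The wrist view shows the knob wing at about (187,262), partly behind a finger, with the second hole at (156,148). The bracket is aligned with the tool. I'll move over the knob.

```bash

python3 -m inch '[[[-0.07,-0.12,0],[0,0,0]],[[-0.14,-0.24,0],[0,0,0]],[[-0.21,-0.36,0],[0,0,0]],[[-0.28,-0.48,0],[0,0,0]],[[-0.35,-0.6,0],[0,0,0]],[[-0.42,-0.72,0],[0,0,0]],[[-0.5,-0.84,0],[0,0,0]],[[-0.58,-0.92,0],[0,0,0]],[[-0.62,-0.97,0],[0,0,0]],[[-0.62,-0.97,0],[0,0,0]]]' | head -3
python3 - <<'E'
from h import *
import pickle
o,im=shot("wrist");np.save("w2.npy",im);pickle.dump(o,open("w2.pkl","wb"))
save("w2",im); print(o["position"],o["joint_pos"].round(2))
E
```

```text
clock: 7.15
position: [0.5612, 0.0756, 0.2312]
ee_rot: [-0.023, 1.0, -0.0, -0.0]
[0.56119399 0.07556915 0.23119377] [-0.56  0.2   0.4   1.64 -0.08  1.31  1.47]
```

View pics/w2.png

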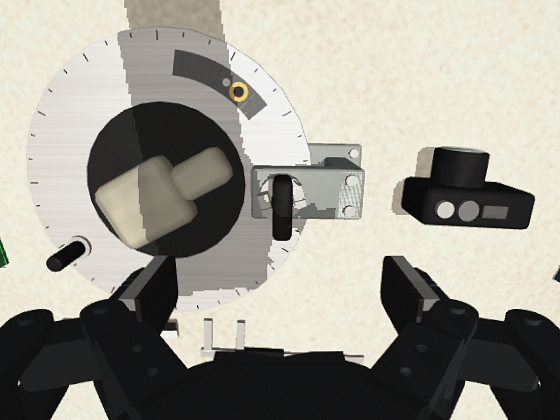

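```bash
python3 - <<'E'
from h import *
import pickle
im=np.load("w2.npy");o=pickle.load(open("w2.pkl","rb"));g=im.max(2)
m=(g<45).astype(np.uint8)
n,l,s,c=cv2.connectedComponentsWithStats(m)
i=l[215,283];print("wing",s[i],c[i])
for r in range(s[i][1],s[i][1]+s[i][3],8):
    u=np.where(l[r]==i)[0];print(r,u.min(),u.max())
x,y,w,h=s[i][:4]
print("far end",onz("wrist",x+w/2,y+h,.149,o),"near low",onz("wrist",x+w/2,y,.121,o))
b=(im[:,:,0].astype(int)-im[:,:,2]>60).astype(np.uint8);b[:, :200]=0;b[:,270:]=0
ys,xs=np.where(b[70:115]);hu=(xs.min()+xs.max())/2;hv=70+(ys.min()+ys.max())/2
H=onz("wrist",hu,hv,.055,o);print("hole",hu,hv,H)
k=l[215,150]; m2=((g<75)).astype(np.uint8);cs,_=cv2.findContours(m2,0,1)
c=[q for q in cs if cv2.boundingRect(q)[0]<95 and 85<cv2.boundingRect(q)[0] and cv2.contourArea(q)>3000]
print([cv2.boundingRect(q) for q in c])
P=np.array([onz("wrist",u,v,.059,o)[:2] for u,v in cv2.convexHull(c[0])[:,0]],np.float32)
(C,r)=cv2.minEnclosingCircle(P*1000);print("pad",C,r)
t=H[:2]*1000-C;print("hole r,ang",np.hypot(*t),np.degrees(np.arctan2(t[1],t[0])))
hd=tri(ray("wrist",60,262,o),ray("top",338,205.4));print(hd)
E
```

```text
wing [ 271  175   22   66 1193] [281.81139983 207.39312657]
175 277 287
183 273 291
191 273 291
199 272 292
207 272 291
215 273 291
223 273 291
231 273 290
239 276 288
far end [0.58233782 0.07882789 0.149     ] near low [0.54053633 0.07705269 0.121     ]
hole 238.0 91.5 [0.47856508 0.03535294 0.055     ]
[]Traceback (most recent call last):
  File "<stdin>", line 17, in <module>
IndexError: list index out of range
```

The wing runs along rows 175–240, columns 272–292, with its centre at about (0.561, 0.077). It sits about 1.4 mm to +y of the finger centre line. Next I descend and close lightly.

```bash

python3 -m inch '[[[0,0.02,0.1],[0,0,0]],[[0,0.02,0.2],[0,0,0]],[[0,0.02,0.3],[0,0,0]],[[0,0.02,0.4],[0,0,0]],[[0,0.02,0.5],[0,0,0]],[[0,0.02,0.6],[0,0,0]],[[0,0.02,0.7],[0,0,0]],[[0,0.02,0.8],[0,0,0]],[[0,0.02,0.9],[0,0,0]],[[0,0.02,1],[0,0,0]]]' 0.5
python3 -m inch '[[[0,0,0.06],[0,0,0]],[[0,0,0.12],[0,0,0]],[[0,0,0.18],[0,0,0]],[[0,0,0.24],[0,0,0]],[[0,0,0.29],[0,0,0]],[[0,0,0.33],[0,0,0]],[[0,0,0.35],[0,0,0]],[[0,0,0.35],[0,0,0]],[[0,0,0.35],[0,0,0]],[[0,0,0.35],[0,0,0]]]'
python3 -m inch '[[[0,0,0],[0,0,0]],[[0,0,0],[0,0,0]],[[0,0,0],[0,0,0]],[[0,0,0],[0,0,0]],[[0,0,0],[0,0,0]],[[0,0,0],[0,0,0]],[[0,0,0],[0,0,0]],[[0,0,0],[0,0,0]],[[0,0,0],[0,0,0]],[[0,0,0],[0,0,0]]]' 0 40
python3 -c "
from h import *
o=manip.get_obs();print(o['position'],o['torque'],o['ft_force'])"
```

```text
clock: 8.2
position: [0.5607, 0.0778, 0.1506]
ee_rot: [-0.024, 1.0, 0.0, 0.0]
ft_force: [0.1, 0.8, 0.4]
grip_width: 0.501
grasp_force: 0.0
clock: 9.2
position: [0.5608, 0.0778, 0.1235]
ee_rot: [-0.024, 1.0, 0.0, 0.0]
ft_force: [0.4, 0.3, -0.0]
grip_width: 0.503
grasp_force: 0.0
clock: 10.2
position: [0.5608, 0.0778, 0.1234]
ee_rot: [-0.024, 1.0, 0.0, 0.0]
ft_force: [-1.1, -0.7, 5.9]
grip_width: 0.152
grasp_force: 41.7
[0.56084122 0.07777295 0.12344707] [-0.08515633  0.20059611  0.01967863] [-1.08943814 -0.68827553  5.88418811]
```

```bash

python3 -m inch '[[[0,0,-0.02],[0,0,0]],[[0,0,-0.04],[0,0,0]],[[0,0,-0.06],[0,0,0]],[[0,0,-0.08],[0,0,0]],[[0,0,-0.1],[0,0,0]],[[0,0,-0.12],[0,0,0]],[[0,0,-0.14],[0,0,0]],[[0,0,-0.15],[0,0,0]],[[0,0,-0.15],[0,0,0]],[[0,0,-0.15],[0,0,0]]]' 0 60
python3 - <<'E'
from h import *
o,im=shot("side");save("s1",im);a=np.load("side0.npy")
z=lambda i:cv2.resize(i[165:220,215:275],(399,366),interpolation=3)
c=np.hstack([z(a),z(im)]);save("s1c",np.clip(c*1.8,0,255).astype(np.uint8))
E
```

```text
clock: 11.2
position: [0.5605, 0.0777, 0.1352]
ee_rot: [-0.024, 1.0, -0.0, -0.0]
ft_force: [3.3, 0.2, -12.0]
grip_width: 0.15
grasp_force: 61.4
```

View pics/s1c.png

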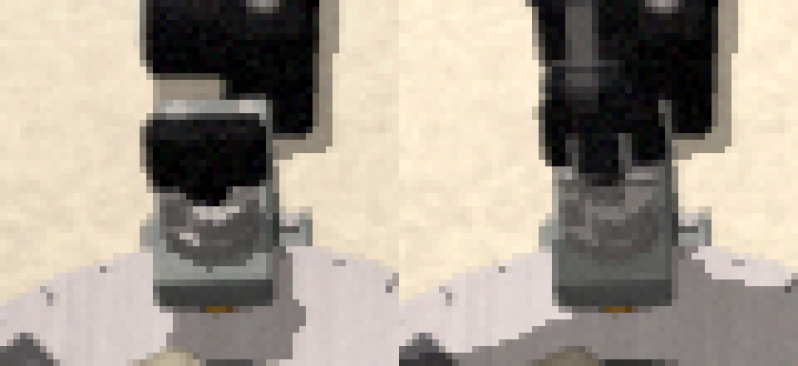

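The wing rose about 12 mm, the force matches the spring, and it is clear to turn. Turning clockwise (+tool z).

```bash

python3 -m inch '[[[0,0,0],[0,0,0.04]],[[0,0,0],[0,0,0.12]],[[0,0,0],[0,0,0.2]],[[0,0,0],[0,0,0.3]],[[0,0,0],[0,0,0.4]],[[0,0,0],[0,0,0.5]],[[0,0,0],[0,0,0.6]],[[0,0,0],[0,0,0.7]],[[0,0,0],[0,0,0.78]],[[0,0,0],[0,0,0.83]]]'
python3 -c "
from h import *
o=manip.get_obs();print(o['torque'],o['joint_pos'])"
```

```text
clock: 12.25
position: [0.5606, 0.0781, 0.1352]
ee_rot: [0.299, 0.954, 0.0, -0.0]
ft_force: [4.2, 1.1, -13.0]
grip_width: 0.152
grasp_force: 61.1
[ 0.3365645  -0.90515552  0.01432485] [-0.62937774  0.29262974  0.48470279  1.76340535 -0.15020826  1.12217257
  0.86730708]
```

```bash

python3 -m inch '[[[0,0,0],[0,0,0.04]],[[0,0,0],[0,0,0.12]],[[0,0,0],[0,0,0.2]],[[0,0,0],[0,0,0.3]],[[0,0,0],[0,0,0.4]],[[0,0,0],[0,0,0.5]],[[0,0,0],[0,0,0.6]],[[0,0,0],[0,0,0.7]],[[0,0,0],[0,0,0.79]],[[0,0,0],[0,0,0.84]]]'
python3 -m inch '[[[0,0,0],[0,0,0]],[[0,0,0.01],[0,0,0]],[[0,0,0.02],[0,0,0]],[[0,0,0.03],[0,0,0]],[[0,0,0.035],[0,0,0]],[[0,0,0.04],[0,0,0]],[[0,0,0.045],[0,0,0]],[[0,0,0.047],[0,0,0]],[[0,0,0.047],[0,0,0]],[[0,0,0.047],[0,0,0]]]'
python3 -c "
from h import *
o=manip.get_obs();print(o['torque'],o['position'],R.from_quat(o['ee_rot']).as_euler('xyz',degrees=True))"
```

```text
clock: 13.25
position: [0.5609, 0.0784, 0.1354]
ee_rot: [0.592, 0.806, 0.0, 0.0]
ft_force: [4.7, 1.4, -12.2]
grip_width: 0.149
grasp_force: 61.0
clock: 14.25
position: [0.561, 0.0783, 0.1317]
ee_rot: [0.591, 0.807, 0.001, 0.0]
ft_force: [4.0, 3.3, -10.3]
grip_width: 0.146
grasp_force: 61.3
[ 0.61832767 -1.0493869   0.04247179] [0.56098593 0.07830258 0.13174525] [ 1.79948044e+02 -3.33367318e-02  1.07592034e+02]
```

```bash

python3 -m inch '[[[0,0,0.002],[0,0,0]],[[0,0,0.004],[0,0,0]],[[0,0,0.006],[0,0,0]],[[0,0,0.007],[0,0,0]],[[0,0,0.007],[0,0,0]],[[0,0,0.007],[0,0,0]],[[0,0,0.007],[0,0,0]],[[0,0,0.007],[0,0,0]],[[0,0,0.007],[0,0,0]],[[0,0,0.007],[0,0,0]]]'
python3 -m inch '[[[0,0,0],[0,0,0]],[[0,0,0],[0,0,0]],[[0,0,0],[0,0,0]],[[0,0,0],[0,0,0]],[[0,0,-0.03],[0,0,0]],[[0,0,-0.1],[0,0,0]],[[0,0,-0.2],[0,0,0]],[[0,0,-0.35],[0,0,0]],[[0,0,-0.5],[0,0,0]],[[0,0,-0.65],[0,0,0]]]' 0.5
python3 - <<'E'
from h import *
import pickle
o,im=shot("wrist");np.save("w3.npy",im);pickle.dump(o,open("w3.pkl","wb"));print(o["position"])
o,s=shot("side");o,t=shot("top");np.save("t3.npy",t)
c=np.zeros((420,800,3),np.uint8);c[:,:560]=im
c[:240,560:]=np.clip(cv2.resize(s[165:225,215:275],(240,240),interpolation=3)*1.8,0,255)
save("w3",c)
E
```

```text
clock: 15.25
position: [0.561, 0.0783, 0.1314]
ee_rot: [0.591, 0.807, 0.001, 0.0]
ft_force: [2.7, 3.8, -4.4]
grip_width: 0.153
grasp_force: 62.2
clock: 16.25
position: [0.561, 0.0778, 0.1845]
ee_rot: [0.591, 0.807, 0.0, 0.0]
ft_force: [-0.2, -0.5, 1.0]
grip_width: 0.5
grasp_force: 0.0
[0.56096412 0.07780389 0.18450652]
```

View pics/w3.png

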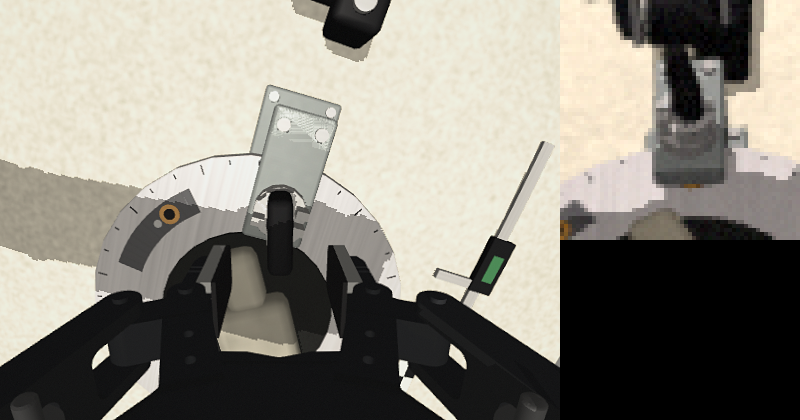

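The wing rests turned in the notch: it is aligned with the tool, its axis at about (280,232), and contact was felt at about 8 mm lift. Next I go over the handle at about (0.635, -0.124).

```bash

python3 -m inch '[[[-0.05,0,0],[0,0,0]],[[-0.15,0,0],[0,0,0]],[[-0.25,0,0],[0,0,0]],[[-0.35,0,0],[0,0,0]],[[-0.45,0,0],[0,0,0]],[[-0.55,0,0],[0,0,0]],[[-0.65,0,0],[0,0,0]],[[-0.75,0,0],[0,0,0]],[[-0.85,0,0],[0,0,0]],[[-0.95,0,0],[0,0,0]]]' 0.45 >/dev/null
python3 -m inch '[[[-0.1,0,0],[0,0,0]],[[-0.2,0,0],[0,0,0]],[[-0.3,0,0],[0,0,0]],[[-0.4,0,0],[0,0,0]],[[-0.5,0,0],[0,0,0]],[[-0.6,0,0],[0,0,0]],[[-0.7,0,0],[0,0,0]],[[-0.8,0,0],[0,0,0]],[[-0.9,0,0],[0,0,0]],[[-1,0,0],[0,0,0]]]' >/dev/null
python3 -m inch '[[[-0.1,0.02,0],[0,0,-0.04]],[[-0.2,0.04,0],[0,0,-0.09]],[[-0.3,0.06,0],[0,0,-0.14]],[[-0.4,0.08,0],[0,0,-0.19]],[[-0.5,0.1,0],[0,0,-0.24]],[[-0.6,0.12,0],[0,0,-0.29]],[[-0.68,0.12,0],[0,0,-0.34]],[[-0.74,0.12,0],[0,0,-0.39]],[[-0.74,0.12,0],[0,0,-0.43]],[[-0.74,0.12,0],[0,0,-0.44]]]'
python3 - <<'E'
from h import *
import pickle
o,t=shot("wrist");np.save("w4.npy",t);pickle.dump(o,open("w4.pkl","wb"))
print(o["position"],R.from_quat(o['ee_rot']).as_euler('xyz',degrees=True)[2],o["joint_pos"].round(2),proj("wrist",[.635,-.124,.1],o))
save("w4",t)
E
```

```text
clock: 19.4
position: [0.6348, -0.1246, 0.1828]
ee_rot: [0.443, 0.897, 0.0, -0.0]
ft_force: [-0.2, 0.0, -0.7]
grip_width: 0.45
grasp_force: 0.0
[ 0.63482087 -0.12460326  0.18284875] 127.40927093052768 [-0.32  0.45  0.6   1.49 -0.26  1.28  0.96] [279.77973015 211.01794834]
```

View pics/w4.png

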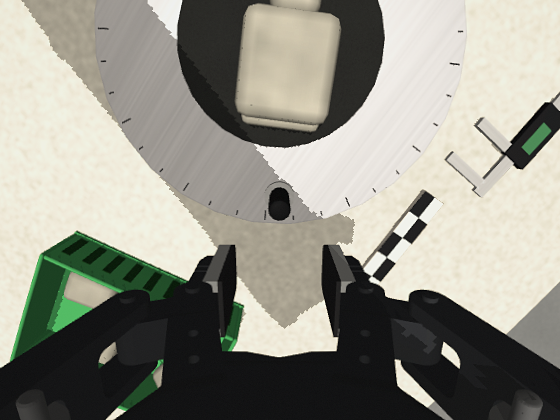

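The handle top is at (279,211), centred between the fingers as predicted. I'll descend over it and push clockwise along the arc.

```bash

python3 -m inch '[[[0,0,0.1],[0,0,0]],[[0,0,0.2],[0,0,0]],[[0,0,0.3],[0,0,0]],[[0,0,0.4],[0,0,0]],[[0,0,0.5],[0,0,0]],[[0,0,0.6],[0,0,0]],[[0,0,0.7],[0,0,0]],[[0,0,0.8],[0,0,0]],[[0,0,0.9],[0,0,0]],[[0,0,1],[0,0,0]]]'
python3 -m inch '[[[0,0,0.06],[0,0,0]],[[0,0,0.12],[0,0,0]],[[0,0,0.18],[0,0,0]],[[0,0,0.24],[0,0,0]],[[0,0,0.3],[0,0,0]],[[0,0,0.35],[0,0,0]],[[0,0,0.38],[0,0,0]],[[0,0,0.38],[0,0,0]],[[0,0,0.38],[0,0,0]],[[0,0,0.38],[0,0,0]]]'
python3 -m inch '[[[0,-0.05,0],[0,0,0.044]],[[0,-0.1,0],[0,0,0.089]],[[0.01,-0.15,0],[0,0,0.133]],[[0.016,-0.21,0],[0,0,0.19]],[[0.026,-0.27,0],[0,0,0.244]],[[0.043,-0.35,0],[0,0,0.311]],[[0.063,-0.42,0],[0,0,0.378]],[[0.087,-0.49,0],[0,0,0.444]],[[0.114,-0.56,0],[0,0,0.511]],[[0.135,-0.61,0],[0,0,0.556]]]'
python3 - <<'E'
from h import *
o,t=shot("top")
g=t.max(2)[195:260,315:350] if 0 else t.max(2)
C=np.array([304.9,231.5]);v,u=np.mgrid[:420,:560];r=np.hypot(u-C[0],v-C[1])
b=((t[:,:,0].astype(int)-t[:,:,2])>45)&(r<47)&(r>32)
print(u[b].mean(),v[b].mean(),b.sum());P=onz("top",u[b].mean(),v[b].mean(),.055)[:2];d=P-np.array([.565,-.0345]);print(P,np.hypot(*d),np.degrees(np.arctan2(d[1],d[0])))
E
```

```text
clock: 20.45
position: [0.6348, -0.1245, 0.1023]
ee_rot: [0.443, 0.896, 0.0, 0.0]
ft_force: [-0.2, 0.3, -0.3]
grip_width: 0.45
grasp_force: 0.0
clock: 21.45
position: [0.635, -0.1246, 0.0728]
ee_rot: [0.443, 0.896, 0.0, 0.0]
ft_force: [1.1, 0.0, 0.6]
grip_width: 0.452
grasp_force: 0.0
clock: 22.45
position: [0.5892, -0.1455, 0.0727]
ee_rot: [0.628, 0.778, 0.0, 0.0]
ft_force: [0.8, 1.2, 0.2]
grip_width: 0.446
grasp_force: 0.7
268.8888888888889 242.44444444444446 18
[0.53402899 0.06374279] 0.10300898069892005 107.49744312241059
```

```bash

python3 -m inch '[[[0,-0.063,0],[0,0,0.056]],[[0.005,-0.125,0],[0,0,0.111]],[[0.014,-0.2,0],[0,0,0.178]],[[0.026,-0.274,0],[0,0,0.244]],[[0.043,-0.348,0],[0,0,0.311]],[[0.063,-0.42,0],[0,0,0.378]],[[0.082,-0.48,0],[0,0,0.433]],[[0.1,-0.527,0],[0,0,0.478]],[[0.11,-0.552,0],[0,0,0.502]],[[0.114,-0.562,0],[0,0,0.511]]]'
python3 - <<'E'
from h import *
o,t=shot("top");o,s=shot("side");w0,w=shot("wrist")
c=np.zeros((600,800,3),np.uint8)
c[:341,:400]=np.clip(cv2.resize(t[175:290,228:363],(400,341),interpolation=3)*1.8,0,255)
c[:371,400:]=np.clip(cv2.resize(s[170:300,180:320],(400,371),interpolation=3)*1.8,0,255)
c[341:,:346]=cv2.resize(w,(346,259));save("c5",c)
print(o["joint_pos"].round(2))
E
```

```text
clock: 23.5
position: [0.5436, -0.1462, 0.0726]
ee_rot: [0.77, 0.638, 0.0, 0.0]
ft_force: [1.2, 0.4, -0.6]
grip_width: 0.45
grasp_force: 0.4
[-0.46  0.43  0.78  1.84 -0.35  1.02  0.28]
```

View pics/c5.png

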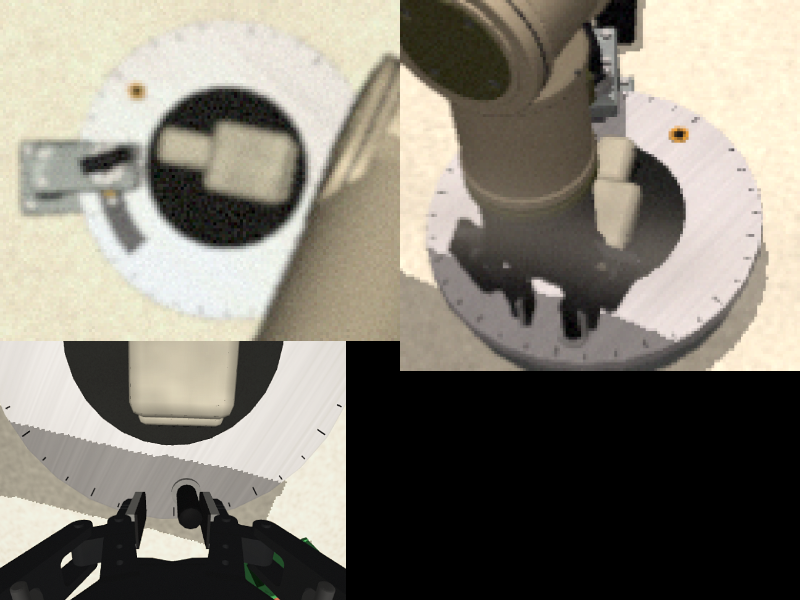

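The top view has the zero hole at (274,206), so the platform has turned about 43°. The second hole is just emerging beside the plunger, about 6–7° short. The adze is undisturbed. I lift off and return to the knob.

```bash

python3 -m inch '[[[0,0.06,-0.05],[0,0,0]],[[0,0.06,-0.15],[0,0,0]],[[0,0.06,-0.27],[0,0,0]],[[0,0.06,-0.4],[0,0,0]],[[0,0.06,-0.53],[0,0,0]],[[0,0.06,-0.66],[0,0,0]],[[0,0.06,-0.79],[0,0,0]],[[0.03,0.06,-0.9],[0,0,0]],[[0.1,0.06,-0.97],[0,0,0]],[[0.2,0.06,-1],[0,0,0]]]'
python3 -m inch '[[[0.08,0,-0.05],[0,0,0]],[[0.17,0,-0.1],[0,0,0]],[[0.26,0,-0.15],[0,0,0]],[[0.35,0,-0.2],[0,0,0]],[[0.44,0,-0.25],[0,0,0]],[[0.53,0,-0.3],[0,0,0]],[[0.62,0,-0.35],[0,0,0]],[[0.71,0,-0.4],[0,0,0]],[[0.8,0,-0.4],[0,0,0]],[[0.9,0,-0.4],[0,0,0]]]' > /dev/null
python3 -m inch '[[[0.1,0,0],[0,0,0]],[[0.2,0,0],[0,0,0]],[[0.3,0,0],[0,0,0]],[[0.4,0,0],[0,0,0]],[[0.5,0,0],[0,0,0]],[[0.6,0,0],[0,0,0]],[[0.7,0,0],[0,0,0]],[[0.8,0,0],[0,0,0]],[[0.9,0,0],[0,0,0]],[[1,0,0],[0,0,0]]]' > /dev/null
python3 -m inch '[[[0.1,-0.05,0],[0,0,-0.08]],[[0.2,-0.1,0],[0,0,-0.16]],[[0.3,-0.15,0],[0,0,-0.24]],[[0.4,-0.2,0],[0,0,-0.32]],[[0.5,-0.25,0],[0,0,-0.4]],[[0.58,-0.3,0],[0,0,-0.48]],[[0.65,-0.34,0],[0,0,-0.55]],[[0.7,-0.37,0],[0,0,-0.6]],[[0.7,-0.37,0],[0,0,-0.63]],[[0.7,-0.37,0],[0,0,-0.63]]]'
```

```text
clock: 24.65
position: [0.5515, -0.1311, 0.1532]
ee_rot: [0.77, 0.638, 0.0, 0.0]
ft_force: [0.4, 0.3, 0.7]
grip_width: 0.454
grasp_force: 0.0
clock: 27.65
position: [0.5607, 0.0783, 0.1846]
ee_rot: [0.59, 0.807, 0.0, 0.0]
ft_force: [0.0, -0.6, -0.2]
grip_width: 0.45
grasp_force: 0.0
```

```bash

python3 -m inch '[[[0,0,0.1],[0,0,0]],[[0,0,0.2],[0,0,0]],[[0,0,0.3],[0,0,0]],[[0,0,0.4],[0,0,0]],[[0,0,0.5],[0,0,0]],[[0,0,0.58],[0,0,0]],[[0,0,0.63],[0,0,0]],[[0,0,0.66],[0,0,0]],[[0,0,0.66],[0,0,0]],[[0,0,0.66],[0,0,0]]]'
python3 -m inch '[[[0,0,0],[0,0,0]],[[0,0,0],[0,0,0]],[[0,0,0],[0,0,0]],[[0,0,0],[0,0,0]],[[0,0,0],[0,0,0]],[[0,0,0],[0,0,0]],[[0,0,0],[0,0,0]],[[0,0,0],[0,0,0]],[[0,0,0],[0,0,0]],[[0,0,0],[0,0,0]]]' 0 60
python3 -m inch '[[[0,0,-0.01],[0,0,0]],[[0,0,-0.02],[0,0,0]],[[0,0,-0.03],[0,0,0]],[[0,0,-0.04],[0,0,0]],[[0,0,-0.047],[0,0,0]],[[0,0,-0.05],[0,0,0]],[[0,0,-0.05],[0,0,0]],[[0,0,-0.05],[0,0,0]],[[0,0,-0.05],[0,0,0]],[[0,0,-0.05],[0,0,0]]]'
```

```text
clock: 28.65
position: [0.5608, 0.0785, 0.132]
ee_rot: [0.59, 0.807, 0.0, 0.0]
ft_force: [-0.3, -0.2, 0.2]
grip_width: 0.45
grasp_force: 0.0
clock: 29.65
position: [0.5611, 0.0787, 0.1321]
ee_rot: [0.59, 0.808, 0.0, 0.0]
ft_force: [4.2, 2.5, 5.2]
grip_width: 0.154
grasp_force: 60.3
clock: 30.65
position: [0.5605, 0.0787, 0.1344]
ee_rot: [0.59, 0.808, -0.0, 0.0]
ft_force: [8.5, 2.6, -10.2]
grip_width: 0.151
grasp_force: 58.5
```

```bash

python3 -m inch '[[[0,0,-0.005],[0,0,0]],[[0,0,-0.01],[0,0,0]],[[0,0,-0.015],[0,0,0]],[[0,0,-0.019],[0,0,0]],[[0,0,-0.019],[0,0,0]],[[0,0,-0.019],[0,0,0]],[[0,0,-0.019],[0,0,0]],[[0,0,-0.019],[0,0,0]],[[0,0,-0.019],[0,0,0]],[[0,0,-0.019],[0,0,0]]]'
python3 -c "
from h import *
o=manip.get_obs();print(o['torque'],o['position'])"
```

```text
clock: 31.65
position: [0.5605, 0.0787, 0.1359]
ee_rot: [0.59, 0.808, -0.0, 0.0]
ft_force: [9.0, 2.6, -11.0]
grip_width: 0.155
grasp_force: 58.5
[ 0.5960116  -2.19501414 -0.0143139 ] [0.56047111 0.07865619 0.13585362]
```

```bash

python3 -m inch '[[[0,0,0],[0,0,-0.02]],[[0,0,0],[0,0,-0.04]],[[0,0,0],[0,0,-0.07]],[[0,0,0],[0,0,-0.1]],[[0,0,0],[0,0,-0.14]],[[0,0,0],[0,0,-0.2]],[[0,0,0],[0,0,-0.26]],[[0,0,0],[0,0,-0.32]],[[0,0,0],[0,0,-0.37]],[[0,0,0],[0,0,-0.4]]]'
python3 -c "
from h import *
o=manip.get_obs();print(o['torque'],o['position'])"
```

```text
clock: 32.65
position: [0.5602, 0.0785, 0.1357]
ee_rot: [0.456, 0.89, -0.001, -0.0]
ft_force: [7.9, 3.0, -11.5]
grip_width: 0.148
grasp_force: 58.6
[ 0.47303313 -1.97560321  0.0027945 ] [0.56021296 0.07853233 0.13572377]
```

```bash

python3 -m inch '[[[0,0,0],[0,0,-0.05]],[[0,0,0],[0,0,-0.14]],[[0,0,0],[0,0,-0.24]],[[0,0,0],[0,0,-0.34]],[[0,0,0],[0,0,-0.44]],[[0,0,0],[0,0,-0.54]],[[0,0,0],[0,0,-0.64]],[[0,0,0],[0,0,-0.74]],[[0,0,0],[0,0,-0.84]],[[0,0,0],[0,0,-0.94]]]' >/dev/null
python3 -m inch '[[[0,0,0],[0,0,-0.08]],[[0,0,0],[0,0,-0.16]],[[0,0,0],[0,0,-0.24]],[[0,0,0],[0,0,-0.3]],[[0,0,0],[0,0,-0.33]],[[0,0,0],[0,0,-0.33]],[[0,0,0.01],[0,0,-0.33]],[[0,0,0.02],[0,0,-0.33]],[[0,0,0.03],[0,0,-0.33]],[[0,0,0.04],[0,0,-0.33]]]'
python3 -m inch '[[[0,0,0.01],[0,0,0]],[[0,0,0.018],[0,0,0]],[[0,0,0.022],[0,0,0]],[[0,0,0.022],[0,0,0]],[[0,0,0.022],[0,0,0]],[[0,0,0.022],[0,0,0]],[[0,0,0.022],[0,0,0]],[[0,0,0.022],[0,0,0]],[[0,0,0.022],[0,0,0]],[[0,0,0.022],[0,0,0]]]'
python3 -c "
from h import *
o=manip.get_obs();print(o['torque'],o['position'])"
```

```text
clock: 34.65
position: [0.5599, 0.0777, 0.1323]
ee_rot: [-0.025, 1.0, -0.001, -0.001]
ft_force: [5.4, 0.0, -9.9]
grip_width: 0.15
grasp_force: 59.0
clock: 35.65
position: [0.5601, 0.0778, 0.1314]
ee_rot: [-0.025, 1.0, -0.001, -0.001]
ft_force: [5.3, -1.9, -9.7]
grip_width: 0.15
grasp_force: 59.0
[-0.42108691 -1.32071152 -0.00798125] [0.56007109 0.07783874 0.13140949]
```

```bash

python3 -m inch '[[[0,0,0.003],[0,0,0]],[[0,0,0.006],[0,0,0]],[[0,0,0.006],[0,0,0]],[[0,0,0.006],[0,0,0]],[[0,0,0.006],[0,0,0]],[[0,0,0.006],[0,0,0]],[[0,0,0.006],[0,0,0]],[[0,0,0.006],[0,0,0]],[[0,0,0.006],[0,0,0]],[[0,0,0.006],[0,0,0]]]'
python3 -m inch '[[[0,0,0],[0,0,0]],[[0,0,0],[0,0,0]],[[0,0,0],[0,0,0]],[[0,0,0],[0,0,0]],[[0,0,-0.03],[0,0,0]],[[0,0,-0.1],[0,0,0]],[[0,0,-0.2],[0,0,0]],[[0,0,-0.35],[0,0,0]],[[0,0,-0.5],[0,0,0]],[[0,0,-0.65],[0,0,0]]]' 0.5
```

```text
clock: 36.65
position: [0.5603, 0.078, 0.1316]
ee_rot: [-0.025, 1.0, -0.0, -0.0]
ft_force: [2.0, -5.6, -10.2]
grip_width: 0.149
grasp_force: 59.0
clock: 37.65
position: [0.5609, 0.0785, 0.1854]
ee_rot: [-0.025, 1.0, 0.0, 0.0]
ft_force: [0.9, -0.4, -0.4]
grip_width: 0.502
grasp_force: 0.0
```

```bash

python3 -m inch '[[[0.01,-0.08,0],[0,0,0.07]],[[0.015,-0.18,0],[0,0,0.14]],[[0.02,-0.28,0],[0,0,0.21]],[[0.03,-0.38,0],[0,0,0.29]],[[0.04,-0.48,0],[0,0,0.36]],[[0.045,-0.58,0],[0,0,0.43]],[[0.05,-0.68,0],[0,0,0.51]],[[0.06,-0.77,0],[0,0,0.58]],[[0.07,-0.86,0],[0,0,0.65]],[[0.076,-0.94,0],[0,0,0.727]]]' 0.45 >/dev/null
python3 -m inch '[[[-0.044,-0.083,0],[0,0,0.07]],[[-0.09,-0.166,0],[0,0,0.145]],[[-0.13,-0.25,0],[0,0,0.22]],[[-0.18,-0.33,0],[0,0,0.29]],[[-0.22,-0.415,0],[0,0,0.36]],[[-0.265,-0.5,0],[0,0,0.435]],[[-0.31,-0.58,0],[0,0,0.51]],[[-0.354,-0.665,0],[0,0,0.58]],[[-0.4,-0.75,0],[0,0,0.65]],[[-0.443,-0.831,0],[0,0,0.727]]]' >/dev/null
python3 -m inch '[[[-0.09,-0.05,0],[0,0,0.08]],[[-0.18,-0.1,0],[0,0,0.16]],[[-0.27,-0.15,0],[0,0,0.24]],[[-0.36,-0.2,0],[0,0,0.32]],[[-0.45,-0.25,0],[0,0,0.4]],[[-0.54,-0.3,0],[0,0,0.48]],[[-0.63,-0.35,0],[0,0,0.56]],[[-0.72,-0.4,0],[0,0,0.64]],[[-0.79,-0.44,0],[0,0,0.7]],[[-0.82,-0.46,0],[0,0,0.727]]]'
python3 - <<'E'
from h import *
o,w=shot("wrist");save("w6",w);g=w.max(2)
print(o["position"],proj("wrist",[.554,-.1475,.1],o))
u0,v0=proj("wrist",[.554,-.1475,.1],o).astype(int)
m=(g<50).astype(np.uint8)[v0-25:v0+20,u0-45:u0+45]
n,l,s,c=cv2.connectedComponentsWithStats(m);print(u0,v0,s[1:],c[1:])
s_=shot("side")[1];save("s6",s_)
E
```

```text
clock: 40.65
position: [0.5536, -0.148, 0.1846]
ee_rot: [0.74, 0.673, 0.0, 0.0]
ft_force: [-0.2, 0.3, -0.8]
grip_width: 0.45
grasp_force: 0.0
[ 0.55355183 -0.14802373  0.18463572] [279.63353719 209.79027855]
279 209 [[ 36   2  22  33 567]
 [ 88  27   1   2   2]] [[46.05820106 18.17636684]
 [88.         27.5       ]]
```

The handle is centred between the fingers (column 280). I descend, set a soft grip so the finger yields, and push slowly.

```bash

python3 -m inch '[[[0,0,0.1],[0,0,0]],[[0,0,0.2],[0,0,0]],[[0,0,0.3],[0,0,0]],[[0,0,0.4],[0,0,0]],[[0,0,0.5],[0,0,0]],[[0,0,0.6],[0,0,0]],[[0,0,0.7],[0,0,0]],[[0,0,0.8],[0,0,0]],[[0,0,0.9],[0,0,0]],[[0,0,1],[0,0,0]]]' 0.45 20 >/dev/null
python3 -m inch '[[[0,0,0.08],[0,0,0]],[[0,0,0.16],[0,0,0]],[[0,0,0.24],[0,0,0]],[[0,0,0.32],[0,0,0]],[[0,0,0.38],[0,0,0]],[[0,0,0.4],[0,0,0]],[[0,-0.025,0.4],[0,0,0.022]],[[0,-0.05,0.4],[0,0,0.044]],[[0.003,-0.08,0.4],[0,0,0.067]],[[0.005,-0.1,0.4],[0,0,0.089]]]'
python3 -m inch '[[[0,-0.025,0],[0,0,0.022]],[[0,-0.05,0],[0,0,0.044]],[[0,-0.07,0],[0,0,0.062]],[[0,-0.085,0],[0,0,0.076]],[[0.004,-0.1,0],[0,0,0.089]],[[0.005,-0.11,0],[0,0,0.098]],[[0.006,-0.12,0],[0,0,0.107]],[[0.007,-0.13,0],[0,0,0.116]],[[0.008,-0.14,0],[0,0,0.124]],[[0.008,-0.15,0],[0,0,0.133]]]'
```

```text
clock: 42.75
position: [0.5454, -0.1462, 0.072]
ee_rot: [0.763, 0.647, 0.0, 0.0]
ft_force: [0.2, 0.3, 0.7]
grip_width: 0.453
grasp_force: 0.0
clock: 43.75
position: [0.5349, -0.1436, 0.0721]
ee_rot: [0.795, 0.607, 0.001, 0.001]
ft_force: [6.4, -0.9, -5.3]
grip_width: 0.452
grasp_force: 3.2
```

```bash

python3 -m inch '[[[0,-0.002,0],[0,0,0.002]],[[0,-0.004,0],[0,0,0.004]],[[0,-0.006,0],[0,0,0.006]],[[0,-0.008,0],[0,0,0.008]],[[0,-0.01,0],[0,0,0.01]],[[0,-0.012,0],[0,0,0.012]],[[0,-0.014,0],[0,0,0.014]],[[0,-0.016,0],[0,0,0.016]],[[0,-0.018,0],[0,0,0.018]],[[0,-0.02,0],[0,0,0.018]]]'
python3 - <<'E'
from h import *
o,s=shot("side");np.save("s7.npy",s);a=np.load("side0.npy")
for i in (a,s): print((i[175:215,232:262].max(2)<45).sum(1)) 
E
```

```text
clock: 44.75
position: [0.5334, -0.1432, 0.0721]
ee_rot: [0.799, 0.601, 0.001, 0.001]
ft_force: [7.3, -1.9, -5.1]
grip_width: 0.452
grasp_force: 3.2
[24 23 13 13 14  7  6 16 23 24 24 18 18 19 19 19 18 17 11  6  5  1  4  7
  7  7  5  7  5  0  0  0  6 17 17 17  1  0  0  0]
[26 22 18 16 16 17 23 24 22 22 19 16 16 16 16 16 13 10 11 13  9  9  9  6
  7  9  9  7  8  6  4  2  4 18 19 17 13 18  2  3]
```

```bash

python3 -m inch '[[[0,-0.002,0],[0,0,0.002]],[[0,-0.004,0],[0,0,0.004]],[[0,-0.006,0],[0,0,0.006]],[[0,-0.008,0],[0,0,0.008]],[[0,-0.01,0],[0,0,0.01]],[[0,-0.012,0],[0,0,0.012]],[[0,-0.014,0],[0,0,0.014]],[[0,-0.016,0],[0,0,0.016]],[[0,-0.018,0],[0,0,0.018]],[[0,-0.02,0],[0,0,0.018]]]'
python3 - <<'E'
from h import *
o,s=shot("side");p=np.load("s7.npy");d=np.abs(s.astype(int)-p).max(2)[170:225,225:270]
ys,xs=np.where(d>50);print(len(ys),ys.min()+170 if len(ys) else 0,(xs.min()+225,xs.max()+225,ys.max()+170) if len(ys) else 0)
E
```

```text
clock: 45.8
position: [0.5318, -0.1427, 0.0721]
ee_rot: [0.803, 0.595, 0.001, 0.001]
ft_force: [5.9, -0.9, -3.2]
grip_width: 0.451
grasp_force: 3.1
6 177 (np.int64(236), np.int64(245), np.int64(219))
```

```bash

cat > d.py <<'E'
from h import *
o,s=shot("side");p=np.load("s7.npy");d=np.abs(s.astype(int)-p).max(2)[170:225,225:270]
print((d>50).sum(),o["ft_force"],o["torque"])
E
python3 -m inch '[[[0,-0.002,0],[0,0,0.002]],[[0,-0.004,0],[0,0,0.004]],[[0,-0.006,0],[0,0,0.006]],[[0,-0.008,0],[0,0,0.008]],[[0,-0.01,0],[0,0,0.01]],[[0,-0.012,0],[0,0,0.012]],[[0,-0.014,0],[0,0,0.014]],[[0,-0.015,0],[0,0,0.015]],[[0,-0.015,0],[0,0,0.015]],[[0,-0.015,0],[0,0,0.015]]]'
python3 d.py
```

```text
clock: 46.85
position: [0.5307, -0.1424, 0.0721]
ee_rot: [0.807, 0.591, 0.001, 0.001]
ft_force: [5.8, -0.5, -4.4]
grip_width: 0.448
grasp_force: 2.9
18 [ 5.78972785 -0.53046083 -4.42383749] [-0.16626245 -1.1161593   0.05389235]
```

```bash

python3 -m inch '[[[0,-0.002,0],[0,0,0.002]],[[0,-0.004,0],[0,0,0.004]],[[0,-0.006,0],[0,0,0.006]],[[0,-0.008,0],[0,0,0.008]],[[0,-0.01,0],[0,0,0.01]],[[0,-0.012,0],[0,0,0.012]],[[0,-0.014,0],[0,0,0.014]],[[0,-0.015,0],[0,0,0.015]],[[0,-0.015,0],[0,0,0.015]],[[0,-0.015,0],[0,0,0.015]]]'
python3 d.py
```

```text
clock: 47.9
position: [0.5284, -0.1421, 0.0718]
ee_rot: [0.81, 0.586, 0.0, -0.0]
ft_force: [0.8, -0.0, 0.5]
grip_width: 0.447
grasp_force: 0.3
73 [ 0.76290417 -0.03832707  0.48156315] [-0.01231355 -0.17851794  0.06442194]
```

The push force vanished and the knob image changed, so the pin has probably dropped. I retreat clear and check.

```bash

python3 -m inch '[[[0,0.07,0],[0,0,0]],[[0,0.07,-0.1],[0,0,0]],[[0,0.07,-0.2],[0,0,0]],[[0,0.07,-0.32],[0,0,0]],[[0,0.07,-0.45],[0,0,0]],[[0,0.07,-0.58],[0,0,0]],[[0,0.07,-0.7],[0,0,0]],[[0,0.07,-0.8],[0,0,0]],[[0,0.07,-0.9],[0,0,0]],[[0,0.07,-1],[0,0,0]]]'
python3 -m inch '[[[0,-0.1,-0.1],[0,0,0]],[[0,-0.2,-0.2],[0,0,0]],[[0,-0.3,-0.3],[0,0,0]],[[0,-0.4,-0.4],[0,0,0]],[[0,-0.5,-0.5],[0,0,0]],[[0,-0.6,-0.6],[0,0,0]],[[0,-0.7,-0.6],[0,0,0]],[[0,-0.8,-0.6],[0,0,0]],[[0,-0.9,-0.6],[0,0,0]],[[0,-1,-0.6],[0,0,0]]]'
python3 -m inch '[[[0,-0.1,0],[0,0,0]],[[0,-0.2,0],[0,0,0]],[[0,-0.3,0],[0,0,0]],[[0,-0.4,0],[0,0,0]],[[0,-0.5,0],[0,0,0]],[[0,-0.6,0],[0,0,0]],[[0,-0.7,0],[0,0,0]],[[0,-0.8,0],[0,0,0]],[[0,-0.9,0],[0,0,0]],[[0,-1,0],[0,0,0]]]'
python3 - <<'E'
from h import *
o,s=shot("side");t=shot("top")[1];a=np.load("side0.npy")
z=lambda i:np.clip(cv2.resize(i[165:225,210:275],(390,360),interpolation=3)*1.8,0,255).astype(np.uint8)
c=np.zeros((600,780,3),np.uint8);c[:360,:390]=z(a);c[:360,390:]=z(s)
c[360:,:280]=cv2.resize(t[175:290,228:363],(280,240));c[360:,290:770]=cv2.resize(s[100:340,80:560],(480,240));save("f",c)
E
```

```text
clock: 48.95
position: [0.5337, -0.1438, 0.1524]
ee_rot: [0.81, 0.586, 0.0, -0.0]
ft_force: [0.4, 0.4, -0.1]
grip_width: 0.452
grasp_force: 0.0
clock: 49.95
position: [0.4571, -0.1187, 0.1995]
ee_rot: [0.81, 0.586, -0.0, -0.0]
ft_force: [-0.3, -0.1, 0.4]
grip_width: 0.45
grasp_force: 0.0
clock: 50.95
position: [0.3812, -0.0936, 0.1999]
ee_rot: [0.81, 0.586, 0.0, -0.0]
ft_force: [-0.2, 0.3, -0.4]
grip_width: 0.449
grasp_force: 0.0
```

View pics/f.png

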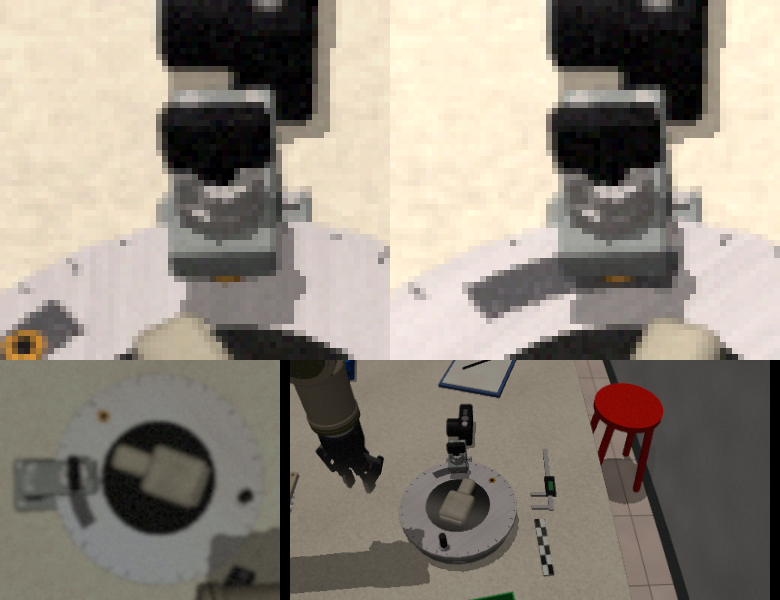

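The knob looks the same as at the start: its wing is at the same pixels (about (215,140) in the crop), fully down. The brass ring is under the plunger and the adze is in place. The pin is home, so I hand in.

```bash
python3 -c "
from workcell import manip
print(manip.hand_in())"
```

```text
the job is handed in; nothing more can be done
None
```

The turntable is turned clockwise (about 50°) to its second index hole with the pin snapped home, the knob back in its slot, the adze where it lay on the pad and the arm clear; I handed it in at about 51 s.

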